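# Lay out four pottery sherds in order of length beside the scale bar

### The job

Take the four separate sherds that lie behind the grey layout board (not the heap of small fragments beyond them) and lay them out on it for recording: one centred on each ring mark, lying flat and the same way up as now, in order of length, the longest on the mark next to the black-and-white scale bar and the shortest at the other end. Do not touch the tall taped bowl piece.

Things in the scene. Friction and masses are not known exactly. Their poses are not given: they have to be found in the camera images.
- sherd_a_center (a point): Loose pottery fragment, the shortest sherd: 56 mm long (x) x 37 mm wide (y) x 12 mm high overall, lying flat. Point: centre of its area from above, 6 mm above its underside; z up, x along its length. Pinch it from above through this point, fingers closing along its own y axis (90 deg from its x axis), where it is about 33 mm wide.
- sherd_b_center (a point): Loose pottery fragment, the second shortest sherd, nearly as wide as long: 69 mm long (x) x 64 mm wide (y) x 14 mm high overall, lying flat. Point: centre of its area from above, 7 mm above its underside; z up, x along its length. Pinch it from above through this point, fingers closing along the line 60 deg counter-clockwise (from above) from its x axis, where it is about 51 mm wide.
- sherd_c_center (a point): Loose pottery fragment, the second longest sherd: 101 mm long (x) x 58 mm wide (y) x 19 mm high overall, lying flat. Point: centre of its area from above, 9.5 mm above its underside; z up, x along its length. Pinch it from above through this point, fingers closing along the line 105 deg counter-clockwise (from above) from its x axis, where it is about 49 mm wide.
- sherd_d_center (a point): Loose pottery fragment, the longest sherd, slightly bent: 130 mm long (x) x 82 mm wide (y) x 25 mm high overall, lying flat. Point: centre of its area from above, 12.5 mm above its underside; z up, x along its length. Pinch it from above through this point, fingers closing along the line 135 deg counter-clockwise (from above) from its x axis, where it is about 50 mm wide.
- mark_1: Mark 1 of a row of four (1 at the robot's left end, 4 at the right), 120 mm apart: a black ring, 60 mm across, with a cross. Origin: its centre, on the board's top, 6 mm above the desk. y runs along the row towards mark 1, x across the board, away from the robot, z up. The grey board, 100 x 580 mm, 6 mm thick, is fixed.
- mark_2: Mark 2 of a row of four (1 at the robot's left end, 4 at the right), 120 mm apart: a black ring, 60 mm across, with a cross. Origin: its centre, on the board's top, 6 mm above the desk. y runs along the row towards mark 1, x across the board, away from the robot, z up. The grey board, 100 x 580 mm, 6 mm thick, is fixed.
- mark_3: Mark 3 of a row of four (1 at the robot's left end, 4 at the right), 120 mm apart: a black ring, 60 mm across, with a cross. Origin: its centre, on the board's top, 6 mm above the desk. y runs along the row towards mark 1, x across the board, away from the robot, z up. The grey board, 100 x 580 mm, 6 mm thick, is fixed.
- mark_4: Mark 4 of a row of four (1 at the robot's left end, 4 at the right), 120 mm apart: a black ring, 60 mm across, with a cross. Origin: its centre, on the board's top, 6 mm above the desk. y runs along the row towards mark 1, x across the board, away from the robot, z up. The grey board, 100 x 580 mm, 6 mm thick, is fixed.
- scale_bar: Black-and-white chequered scale bar, 90 x 18 x 12 mm, fixed across one end of the layout board, 92 mm beyond the last mark's centre (at either end: it differs from start to start; the other end has a plain wooden bar of the same size). Origin: centre of its underside, on the board's top.
- bowl_piece: Tall piece of bowl wall, joined and held with paper tape, standing on its broken edge at the left end of the desk: 56 x 196 mm (x, y) and 185 mm high, fragile. Not to be touched. Origin: centre of its underside.

How it is judged:
At the end, for the whole second after the job is handed in: Each of the four sherds lies flat (within about 11 degrees) and still on the board, its centre within 15 mm of the centre of its own mark; going from the scale bar's end of the row to the other they run from the longest to the shortest (((horizontal distance between scale_bar and mark_1 below 0.15 m and horizontal distance between sherd_d_center and mark_1 below 0.015 m and angle between each of sherd_d_center, sherd_c_center, sherd_b_center, sherd_a_center's own z axis and vertical below 0.2 rad and z of sherd_d_center in the frame of mark_1 between 0.0085 and 0.0185 m and horizontal distance between sherd_c_center and mark_2 below 0.015 m and z of sherd_c_center in the frame of mark_2 between 0.0055 and 0.0155 m and horizontal distance between sherd_b_center and mark_3 below 0.015 m and z of sherd_b_center in the frame of mark_3 between 0.003 and 0.013 m and horizontal distance between sherd_a_center and mark_4 below 0.015 m and z of sherd_a_center in the frame of mark_4 between 0.002 and 0.012 m) or (horizontal distance between scale_bar and mark_4 below 0.15 m and horizontal distance between sherd_a_center and mark_1 below 0.015 m and angle between each of sherd_a_center, sherd_b_center, sherd_c_center, sherd_d_center's own z axis and vertical below 0.2 rad and z of sherd_a_center in the frame of mark_1 between 0.002 and 0.012 m and horizontal distance between sherd_b_center and mark_2 below 0.015 m and z of sherd_b_center in the frame of mark_2 between 0.003 and 0.013 m and horizontal distance between sherd_c_center and mark_3 below 0.015 m and z of sherd_c_center in the frame of mark_3 between 0.0055 and 0.0155 m and horizontal distance between sherd_d_center and mark_4 below 0.015 m and z of sherd_d_center in the frame of mark_4 between 0.0085 and 0.0185 m)) and linear speed of each of sherd_a, sherd_b, sherd_c, sherd_d below 0.01 m/s); the robot touches nothing.
It fails at once if the tall taped bowl piece is touched (contact force between bowl_piece and anything else above 0.5 N).
It also fails if it takes over 104 s, if anything falls off the work surface, if the arm or the gripper's body presses on something with over 40 N, if the wrist force passes 120 N, or if a joint passes its speed limit or range.

### The arm

A 6-joint arm with a two-finger parallel gripper is mounted at the origin on a cart in front of the work surface, level with it; the furniture and walls round the work are solid. World frame = base frame: x ahead of the robot, y to its left, z up, the work surface at z = 0. Lengths are in m, angles in rad, forces in N, time in s.
With the tool pointing down it reaches from about 0.3 to 0.775 m from the base axis. Payload 14.6 kg.
Tool frame: the origin (TCP) lies on the centre line of the jaws, within the pads' length; the fingertips stand 17 mm ahead of it and the grasp point (between the pads) lies 2 mm behind it; z points along the fingers, x is the direction in which the jaws open and shut, and the axes are right-handed (so a half turn about z gives the same grasp; the last joint's range is limited). The gripper opens to 94 mm and grips with 3 to 60 N. Pads are 16 mm wide; open, the fingers measure 119 mm over their backs; the gripper's body (75 mm by 177 mm) begins 78 mm behind the grasp point.
Start: joints at [-1.405, 0.3, 1.521, -0, 1.321, -0.067], TCP at [0.127, -0.535, 0.222] pointing down, gripper open.
Joint ranges: [-3.03, 3.03], [-0.79, 2.21], [0.23, 2.52], [-1.04, 4.18], [0, 3.07], [-2.55, 2.55]. Speed limits (rad/s): [2.22, 2.22, 2.57, 3.14, 3.14, 3.14].

### API

Orientations are given as [roll, pitch, yaw] about the fixed x, y, z axes, in that order (R = Rz(yaw) Ry(pitch) Rx(roll)).
In Python, from station import ctrl gives the robot as it stands. The module is installed in compiled form; this text tells all that it offers.
- The arm moves only by the tool drive_tool, never from a script. Its argument "increments" is a list of rows, each a list of 3 entries, a list of its own where there are three numbers: the turn, a rotation vector about the tool's x, y, z in degrees, then the shift along the tool's x, y, z in mm, then the opening, from 0 (shut) to 1 (fully open). In form: [[[ax, ay, az], [dx, dy, dz], hand], ...]. A call has 1 to 20 rows; each row shifts and turns the commanded pose from where the row before left it, along the tool's axes as they then stand; what a row does not reach is not made up. A row lasts 1/8 s, in which the tool goes at most 62.5 mm and 10.7 degrees, less where a joint would pass 70% of its speed; a pose out of reach is approached as far as the arm can. A call with a gripper value outside its range is refused whole. The fingers move at their own pace and stop on an object; "squeeze" is the grip in N (left out, the last holds). Time passes only in rows, so rows that do not move let the fingers close. It gives the time, the measured TCP pose, the force and the opening at its end, in the units of the state.
- ctrl.get_obs(): the state, without advancing time (a new reading comes with each control period).
- ctrl.camera(name): name is "scene" or "top" or "wrist"; returns the picture (480x640x3 uint8, red, green, blue); there is no depth.
- ctrl.calibration(name): a dict with "fx", "fy", "cx", "cy" (pixels), "rvec" (rotation vector, rad) and "tvec" (3), from world to camera coordinates, as OpenCV has them. Camera axes: x right, y down, z forward; pixel columns grow to the right and rows downward; lengths in m; the calibration is good to about 2 mm. A picture is of the moment at which its call begins: read the wrist's pose just before it. calibration takes no time and is no camera call; for the wrist camera it gives the pose at the moment of the call.
- ctrl.hand_in(): hands the job in, once; it reports no verdict.
The state is a dict: "time_s": time; "qpos": joint angles; "joint_vel": joint speeds; "tau": joint torques, N m; "ee_pos": TCP position; "eef_rot": TCP orientation; "force": force on the tool from outside, world axes, zero at the start; "moment": the same for the moment, N m; "grip_width": finger opening in m.
Only numpy, scipy, OpenCV 4.12 (cv2) and the standard library are available. Lean on these libraries where they do the work, as an engineer would, in place of code of your own. Each camera call takes 0.05 s, during which the arm holds its last target.

## Working session

There is one attempt and no reset: what is moved stays moved. The work goes in short steps, Python scripts to look and compute and a tool call to move; the robot and the scene stay as the last step left them, time stands still between calls to the robot, and variables do not carry over. Pictures are saved under pics/ and viewed, and the job is handed in when it is done.

Besides the shell and the picture viewer there is one more tool, called after "Call:" in YAML: its name, and indented under it one key for each argument. drive_tool: Moves the arm, as the interface text tells. Its arguments: {"type":"object","properties":{"increments":{"type":"array"},"squeeze":{"type":"number"}},"required":["increments"]}

```bash
mkdir -p pics
cat > h.py <<'E'
import numpy as np, cv2
from station import ctrl
def cal(n):
    c=ctrl.calibration(n); K=np.array([[c['fx'],0,c['cx']],[0,c['fy'],c['cy']],[0,0,1.]])
    R=cv2.Rodrigues(np.array(c['rvec'],float))[0]; t=np.array(c['tvec'],float)
    return K,R,t
def ray(px,C):
    K,R,t=C; d=R.T@np.linalg.inv(K)@np.array([px[0],px[1],1.]); return -R.T@t,d
def onz(px,C,z):
    o,d=ray(px,C); return o+d*(z-o[2])/d[2]
def proj(p,C):
    K,R,t=C; q=K@(R@np.array(p,float)+t); return q[:2]/q[2]
def tri(p1,C1,p2,C2):
    o1,d1=ray(p1,C1);o2,d2=ray(p2,C2);d1/=np.linalg.norm(d1);d2/=np.linalg.norm(d2)
    A=np.stack([d1,-d2],1);s=np.linalg.lstsq(A,o2-o1,rcond=None)[0]
    a=o1+s[0]*d1;b=o2+s[1]*d2; return (a+b)/2,np.linalg.norm(a-b)
def snap(n,f):
    C=cal(n); im=ctrl.camera(n); cv2.imwrite('pics/'+f,im[:,:,::-1]); np.savez('pics/'+f+'.npz',K=C[0],R=C[1],t=C[2]); return im,C
def load(f):
    z=np.load('pics/'+f+'.npz'); return cv2.imread('pics/'+f),(z['K'],z['R'],z['t'])
E
python3 - <<'E'
from h import *
for n in('scene','top','wrist'):
    im,C=snap(n,n+'0.png'); print(n,-C[1].T@C[2],C[1][2])
print(ctrl.get_obs())
E
```

```text
scene [-0.06241681  0.74518707  0.99011508] [ 0.46155759 -0.50585572 -0.72874864]
top [0.32163532 0.1194865  1.25437813] [ 1.93495005e-01 -2.90788018e-04 -9.81101217e-01]
wrist [ 0.20547002 -0.51694945  0.384596  ] [-0.27118575 -0.06318112 -0.96045116]
{'time_s': 0.15, 'qpos': array([-1.40460293e+00,  3.00339142e-01,  1.52141757e+00,  6.32948353e-06,
        1.32069310e+00, -6.65836390e-02]), 'joint_vel': array([ 0.00161868, -0.0010997 , -0.00173869, -0.00119143, -0.00033917,
       -0.0005059 ]), 'tau': array([-2.59854196e-04, -5.31963301e+01, -3.52822208e+01,  7.07588461e-02,
        2.35895463e-02, -5.99013651e-05]), 'ee_pos': array([ 0.12685258, -0.53499076,  0.22202788]), 'eef_rot': array([-3.14152951e+00,  8.54849060e-04, -1.33802083e+00]), 'force': array([ 0.00915271, -0.18779602,  0.11912564]), 'moment': array([-0.0251106 ,  0.02997246,  0.03269437]), 'grip_width': 0.09372884760408202}
```

View pics/top0.png

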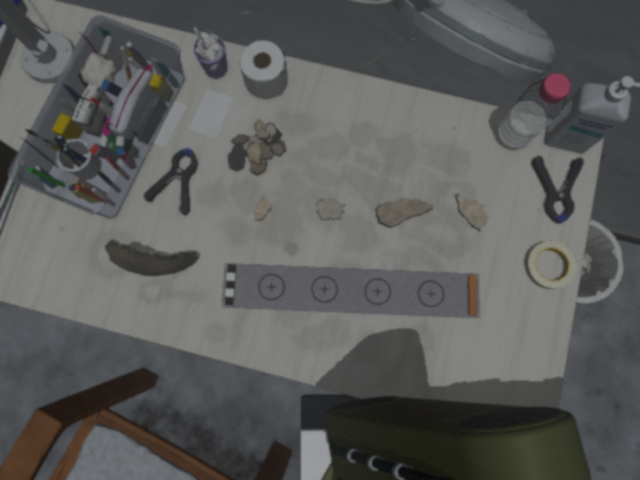

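View pics/scene0.png

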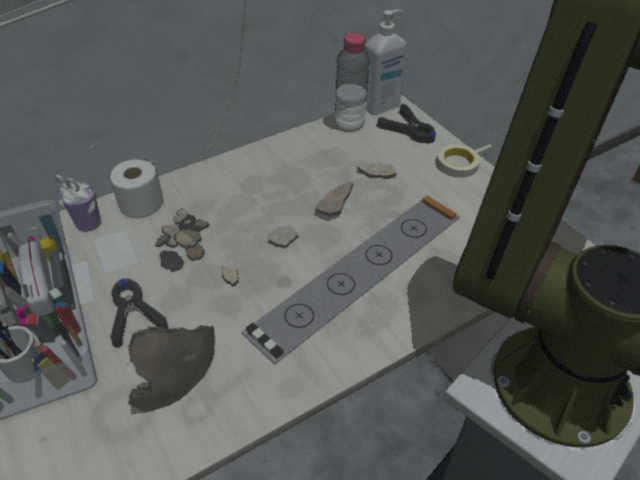

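View pics/wrist0.png

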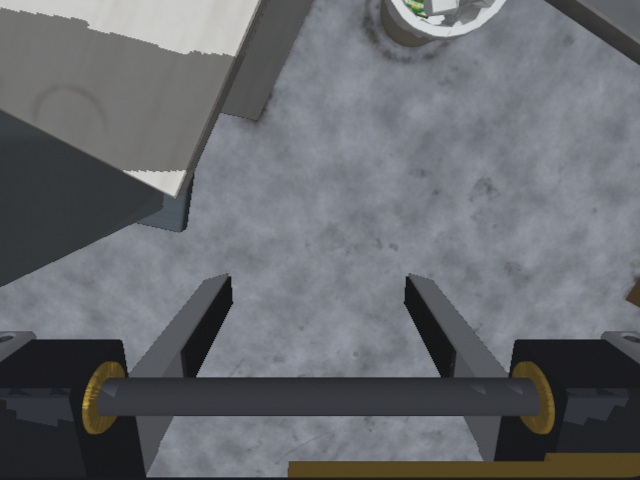

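Scale bar is at the left end (px 230,285 in top), so mark 1 takes the longest. The sherds in the top view, left to right, are A (262,208), B (330,208), D (404,211) and C (471,210). The heap at (257,148) must be left alone.

```bash
cat > seg.py <<'E'
from h import *
def seg(im,thr_lo=None,roi=None,show=None):
    # sherds: brownish vs desk -> use difference from local background in Lab
    lab=cv2.cvtColor(im,cv2.COLOR_BGR2LAB).astype(float)
    return lab
E
python3 - <<'E'
from h import *
im,C=load('top0.png')
lab=cv2.cvtColor(im,cv2.COLOR_BGR2LAB).astype(int)
for p in [(262,208),(330,208),(404,211),(471,210),(300,230),(300,190),(360,160),(440,230),(290,290),(271,287)]: print(p,lab[p[1],p[0]])
for p in [(271,287),(324,289),(377,291.5),(431,293.5),(230,285),(474,295),(262,208),(330,208),(404,211),(471,210)]: print(p,onz(p,C,.006).round(3))
cv2.imwrite('pics/topz.png',cv2.resize(im[180:330,200:500],(800,400),interpolation=cv2.INTER_CUBIC))
E
```

```text
(262, 208) [123 128 136]
(330, 208) [118 127 132]
(404, 211) [107 129 133]
(471, 210) [126 127 135]
(300, 230) [128 127 130]
(300, 190) [127 127 130]
(360, 160) [126 127 130]
(440, 230) [135 127 130]
(290, 290) [101 129 125]
(271, 287) [ 66 127 128]
(271, 287) [0.457 0.224 0.006]
(324, 289) [0.452 0.104 0.006]
(377, 291.5) [ 0.446 -0.015  0.006]
(431, 293.5) [ 0.44  -0.137  0.006]
(230, 285) [0.462 0.317 0.006]
(474, 295) [ 0.436 -0.233  0.006]
(262, 208) [0.641 0.247 0.006]
(330, 208) [0.64  0.089 0.006]
(404, 211) [ 0.632 -0.083  0.006]
(471, 210) [ 0.633 -0.238  0.006]
```

View pics/topz.png

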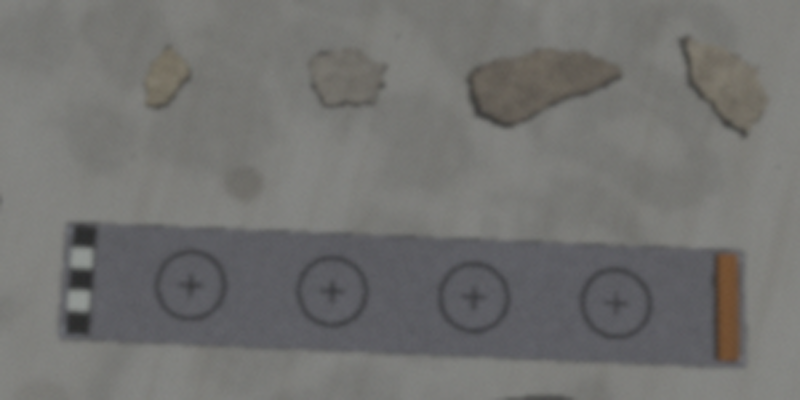

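Call:
drive_tool:
  increments:
    - [[0,0,6.65],[0,0,-20],1]
    - [[0,0,6.65],[0,0,-20],1]
    - [[0,0,0],[-30,-23,-5],1]
    - [[0,0,0],[-35,-27,-5],1]
    - [[0,0,0],[-35,-27,-5],1]
    - [[0,0,0],[-35,-27,-5],1]
    - [[0,0,0],[-35,-27,-5],1]
    - [[0,0,0],[-35,-27,-5],1]
    - [[0,0,0],[-35,-27,-5],1]
    - [[0,0,0],[-35,-27,-5],1]
    - [[0,0,0],[-35,-27,-5],1]
    - [[0,0,0],[-35,-27,-5],1]
    - [[0,0,0],[-35,-27,-5],1]
    - [[0,0,0],[-35,-27,-3],1]
    - [[0,0,0],[-35,-27,0],1]
    - [[0,0,0],[-35,-27,0],1]
    - [[0,0,0],[0,0,0],1]
    - [[0,0,0],[0,0,0],1]
  squeeze: 30

```text
time_s: 2.4
ee_pos: [0.5003, -0.0501, 0.3202]
eef_rot: [3.141, -0.0, -1.57]
force: [0.2, 0.5, -0.0]
grip_width: 0.0943
```

Run:
```python
from h import *
o=ctrl.get_obs();print(o['ee_pos'],o['eef_rot'],o['joint_vel'].round(3))
im,C=snap('wrist','w1.png'); print(-C[1].T@C[2])
```

```text
[ 0.50027503 -0.05013994  0.32021474] [ 3.14096504e+00 -2.32264207e-05 -1.56986813e+00] [-0.019 -0.012  0.003 -0.    -0.002  0.001]
[ 0.58117229 -0.05065555  0.48281615]
```

View pics/w1.png

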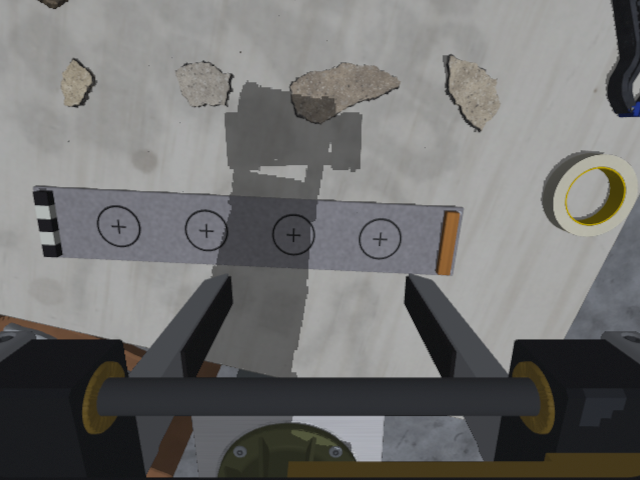

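All four sherds, the marks (crosses at 118,227; 206,231; 293,235; 380,239) and the scale bar (46,223) are visible. I'll take a second wrist viewpoint for heights.

Call:
drive_tool:
  increments:
    - [[0,0,0],[-30,-10,0],1]
    - [[0,0,0],[-40,-10,0],1]
    - [[0,0,0],[-40,-10,0],1]
    - [[0,0,0],[-40,-10,0],1]
    - [[0,0,0],[-30,-10,0],1]
    - [[0,0,0],[0,0,0],1]
    - [[0,0,0],[0,0,0],1]

```text
time_s: 3.32
ee_pos: [0.5503, 0.1289, 0.3206]
eef_rot: [-3.142, -0.0, -1.571]
force: [-0.0, -0.4, 1.0]
grip_width: 0.0941
```

Run:
```python
from h import *
im,C=snap('wrist','w2.png'); print(-C[1].T@C[2])
```

```text
[0.63105849 0.12832536 0.48321455]
```

View pics/w2.png

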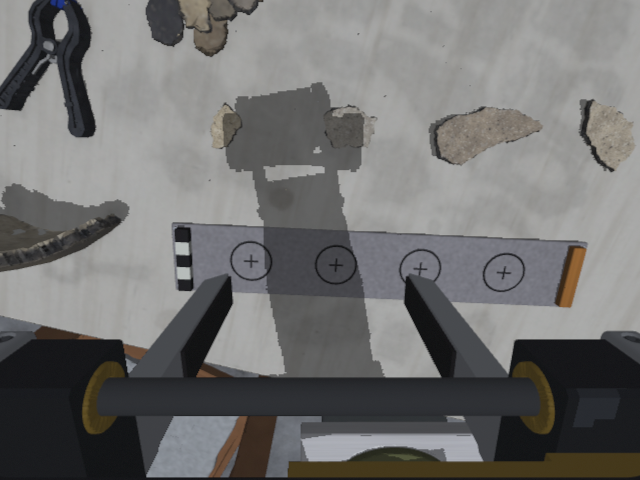

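```bash
cat > seg.py <<'E'
from h import *
def mask(im):
    f=cv2.GaussianBlur(im,(3,3),0).astype(float)+1
    r=f[:,:,2]/f[:,:,0]   # R/B, insensitive to shadow
    return r
E
python3 - <<'E'
from seg import *
for n in('w1','w2'):
    im,C=load(n+'.png'); r=mask(im)
    cv2.imwrite('pics/r_%s.png'%n,np.clip((r[:200]-0.9)*400,0,255).astype(np.uint8))
a=cv2.imread('pics/r_w1.png');b=cv2.imread('pics/r_w2.png')
cv2.imwrite('pics/rr.png',np.vstack([a,b]))
E
```

```text
(no output)
```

View pics/rr.png

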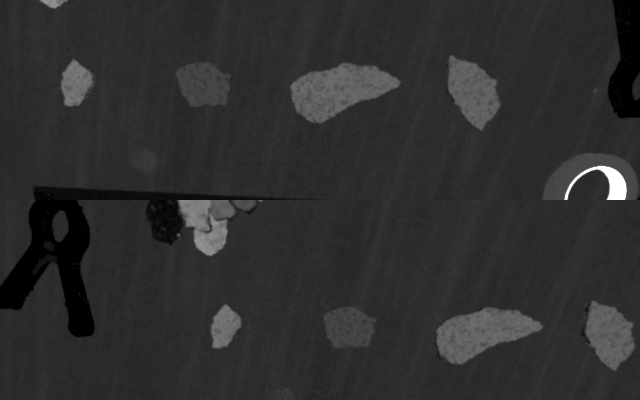

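```bash
cat >> seg.py <<'E'
def contours(im,thr=1.085,amin=300,rows=190):
    m=(mask(im)>thr).astype(np.uint8); m[rows:]=0
    m=cv2.morphologyEx(m,cv2.MORPH_OPEN,np.ones((3,3),np.uint8)); m=cv2.morphologyEx(m,cv2.MORPH_CLOSE,np.ones((7,7),np.uint8))
    return [c for c in cv2.findContours(m,cv2.RETR_EXTERNAL,cv2.CHAIN_APPROX_NONE)[0] if cv2.contourArea(c)>amin]
def cen(c):
    M=cv2.moments(c); return np.array([M['m10']/M['m00'],M['m01']/M['m00']])
H=dict(A=.006,B=.007,C=.0095,D=.0125)
def meas(c,C,z):
    P=np.array([onz(p[0],C,z)[:2] for p in c])*1000
    q=P.astype(np.float32).reshape(-1,1,2); ce=cen(q)
    fill=np.zeros((1400,1400),np.uint8); cv2.fillPoly(fill,[np.round((P-ce)*4+700).astype(int)],1)
    ys,xs=np.nonzero(fill); pts=np.stack([xs,ys],1)/4.-175
    w,V=np.linalg.eigh(np.cov(pts.T)); v=V[:,1]; ang=np.degrees(np.arctan2(v[1],v[0]))
    def width(a,half=8):
        u=np.array([np.cos(a),np.sin(a)]);n=np.array([-u[1],u[0]])
        s=pts[np.abs(pts@n)<half]@u; return s.min(),s.max()
    def ext(a):
        u=np.array([np.cos(a),np.sin(a)]); s=pts@u; return s.max()-s.min()
    return ce,ang,width,ext,pts
E
python3 - <<'E'
from seg import *
S={}
for n in('w1','w2'):
    im,C=load(n+'.png')
    for c in contours(im):
        p=cen(c); w=onz(p,C,.008)
        for k,r in dict(A=(.64,.25),B=(.64,.09),D=(.63,-.08),C=(.63,-.24)).items():
            if np.hypot(w[0]-r[0],w[1]-r[1])<.05: S[n,k]=(c,C)
off=dict(A=90,B=60,C=105,D=135)
for k in 'ABCD':
    if ('w1',k) in S and ('w2',k) in S:
        (c1,C1),(c2,C2)=S['w1',k],S['w2',k]
        print(k,'tri centroid',tri(cen(c1),C1,cen(c2),C2))
    for n in('w1','w2'):
        if (n,k) in S:
            c,C=S[n,k]; ce,a,wd,ext,pts=meas(c,C,H[k]); 
            t=np.radians(a+off[k]); l,h=wd(t)
            print(k,n,ce.round(1),'ax',round(a,1),'ext',round(ext(np.radians(a)),1),round(ext(np.radians(a+90)),1),'pinch',round((a+off[k])%180,1),(l.round(1),h.round(1)), cv2.minAreaRect(pts.astype(np.float32)))
# marks
for n,ps in (('w1',[(118,227),(206,231),(293,235),(380,239),(46,223)]),('w2',[(251,261),(336,265),(420,269),(504,272),(183,259)])):
    im,C=load(n+'.png'); g=cv2.cvtColor(im,cv2.COLOR_BGR2GRAY)
    for p in ps[:4]:
        x,y=p; roi=g[y-25:y+25,x-25:x+25].copy()
        print(n,p,onz(p,C,.006).round(4))
for a,b in zip([(118,227),(206,231),(293,235),(380,239)],[(251,261),(336,265),(420,269),(504,272)]):
    print(tri(a,load('w1.png')[1],b,load('w2.png')[1]))
E
```

```text
A tri centroid (array([0.64059156, 0.2468448 , 0.00894733]), np.float64(0.00024958435134614425))
A w1 [640.7 248.8] ax 150.9 ext 55.0 36.0 pinch 60.9 (np.float64(-17.9), np.float64(18.1)) ((-1.7042522430419922, 2.8778018951416016), (34.48985290527344, 53.726097106933594), 48.5035285949707)
A w2 [640.2 247.7] ax 154.8 ext 55.4 35.0 pinch 64.8 (np.float64(-17.0), np.float64(17.3)) ((-1.9400358200073242, 2.602231979370117), (34.074886322021484, 52.65504455566406), 48.6522216796875)
C tri centroid (array([ 0.63062814, -0.23964276,  0.01299165]), np.float64(0.0006124372115222993))
C w1 [ 630.4 -241.6] ax -143.0 ext 95.6 53.1 pinch 142.0 (np.float64(-25.7), np.float64(26.2)) ((2.651923894882202, 4.9472503662109375), (89.2658462524414, 54.30949020385742), 53.61564636230469)
C w2 [ 629.4 -242.6] ax -143.7 ext 95.6 52.9 pinch 141.3 (np.float64(-25.8), np.float64(26.5)) ((2.7075459957122803, 3.8985748291015625), (88.76924896240234, 54.216209411621094), 52.81529235839844)
D tri centroid (array([ 0.63279277, -0.07502994,  0.01859967]), np.float64(0.0006025216801614409))
D w1 [632.6 -74.8] ax 103
[... 304 characters left out ...]
 (58.72531509399414, 126.8829574584961), 24.064359664916992)
w1 (118, 227) [0.4579 0.2245 0.006 ]
w1 (206, 231) [0.4523 0.1039 0.006 ]
w1 (293, 235) [ 0.4465 -0.0161  0.006 ]
w1 (380, 239) [ 0.4408 -0.1369  0.006 ]
w2 (251, 261) [0.4585 0.2233 0.006 ]
w2 (336, 265) [0.4524 0.1029 0.006 ]
w2 (420, 269) [ 0.4462 -0.0169  0.006 ]
w2 (504, 272) [ 0.4414 -0.1373  0.006 ]
(array([0.45895986, 0.22291112, 0.00836692]), np.float64(0.0008208309373353616))
(array([0.45310416, 0.10302475, 0.00847327]), np.float64(0.00034957026282046315))
(array([ 0.44712917, -0.01624263,  0.00833358]), np.float64(0.00014481636838190953))
(array([ 0.44141695, -0.1367806 ,  0.00690193]), np.float64(0.0007232355156303956))
```

```bash
cat > scan.py <<'E'
from seg import *
S={}
for n in('w1','w2'):
    im,C=load(n+'.png')
    for c in contours(im,1.05):
        p=cen(c); w=onz(p,C,.008)
        for k,r in dict(A=(.64,.25),B=(.64,.09),D=(.63,-.08),C=(.63,-.24)).items():
            if np.hypot(w[0]-r[0],w[1]-r[1])<.05: S[n,k]=(c,C)
off=dict(A=90,B=60,C=105,D=135)
dim=dict(A=(56,37,33),B=(69,64,51),C=(101,58,49),D=(130,82,50))
if __name__=='__main__':
  for k in 'ABCD':
    for n in('w1','w2'):
      if (n,k) in S:
        c,C=S[n,k]; ce,a,wd,ext,pts=meas(c,C,H[k]); R=[]
        for d in range(0,180,3):
            t=np.radians(d); l,h=wd(t+np.radians(off[k]),2); L,W=ext(t),ext(t+np.pi/2)
            R.append((abs(L-dim[k][0])+abs(W-dim[k][1])+abs(h-l-dim[k][2]),d,L.round(1),W.round(1),(d+off[k])%180,l,h))
        R.sort(); print(k,n,ce.round(1),'pca',a.round(1),'area',len(pts)/16)
        for r in R[:5]: print('   ',[float(np.round(x,1)) for x in r])
        print('   widths',[(d,int(wd(np.radians(d),8)[0]),int(wd(np.radians(d),8)[1])) for d in range(0,180,15)])
E
python3 scan.py
```

```text
A w1 [640.6 248.5] pca 150.1 area 1501.1875
    [1.7, 147.0, 56.0, 37.6, 57.0, -18.3, 15.8]
    [1.7, 150.0, 56.4, 37.9, 60.0, -17.9, 15.6]
    [2.2, 153.0, 56.6, 38.1, 63.0, -17.6, 16.0]
    [2.5, 144.0, 55.5, 37.3, 54.0, -18.9, 15.8]
    [2.9, 141.0, 55.1, 36.9, 51.0, -19.1, 15.9]
   widths [(0, -25, 27), (15, -23, 25), (30, -19, 21), (45, -17, 19), (60, -19, 18), (75, -21, 18), (90, -23, 20), (105, -24, 20), (120, -25, 25), (135, -24, 30), (150, -25, 30), (165, -27, 28)]
A w2 [640.  247.9] pca 154.2 area 1407.875
    [1.9, 147.0, 56.1, 35.8, 57.0, -17.0, 15.4]
    [2.0, 162.0, 56.9, 37.6, 72.0, -16.5, 16.0]
    [2.2, 165.0, 56.7, 38.2, 75.0, -16.6, 16.6]
    [2.3, 144.0, 55.7, 35.3, 54.0, -17.4, 15.3]
    [2.5, 150.0, 56.5, 36.2, 60.0, -16.3, 15.4]
   widths [(0, -26, 27), (15, -23, 25), (30, -20, 20), (45, -16, 18), (60, -16, 17), (75, -20, 17), (90, -21, 18), (105, -23, 19), (120, -24, 24), (135, -24, 29), (150, -26, 30), (165, -27, 29)]
B w1 [639.4  90.9] pca 76.2 area 2427.0
    [13.6, 66.0, 66.8, 54.6, 126.0, -26.2, 26.8]
    [14.2, 69.0, 66.4, 54.3, 129.0, -25.8, 27.1]
    [
[... 2040 characters left out ...]
, 87.6, 24.0, -25.9, 23.6]
   widths [(0, -31, 30), (15, -25, 26), (30, -23, 29), (45, -26, 36), (60, -34, 46), (75, -51, 56), (90, -75, 58), (105, -73, 57), (120, -56, 56), (135, -47, 51), (150, -36, 47), (165, -33, 41)]
D w2 [632.5 -77.4] pca 103.3 area 5419.875
    [2.4, 75.0, 128.1, 82.1, 30.0, -28.2, 21.4]
    [3.5, 78.0, 129.9, 79.0, 33.0, -28.7, 21.6]
    [8.1, 81.0, 131.3, 75.7, 36.0, -28.9, 21.7]
    [8.3, 72.0, 126.0, 85.0, 27.0, -27.3, 21.4]
    [12.8, 69.0, 123.6, 87.6, 24.0, -27.3, 21.9]
   widths [(0, -30, 30), (15, -24, 28), (30, -22, 29), (45, -25, 36), (60, -34, 45), (75, -50, 54), (90, -76, 57), (105, -73, 56), (120, -55, 55), (135, -46, 51), (150, -35, 47), (165, -32, 40)]
```

```bash
cat >> h.py <<'E'
def plan(x,y,z,yaw,cur=None):
    from scipy.spatial.transform import Rotation as R
    o=ctrl.get_obs(); p,r=(o['ee_pos'],o['eef_rot'])
    rot=R.from_euler('xyz',r); tgt=R.from_euler('xyz',[np.pi,0,np.radians(yaw)])
    rv=np.degrees((rot.inv()*tgt).as_rotvec()); d=tgt.inv().apply(np.array([x,y,z])-p)*1000
    print('t',o['time_s'],'pos',p.round(4),'yaw',np.degrees(r[2]).round(1),'grip',round(o['grip_width'],4)); print('turn',rv.round(1),'then shift',d.round(1))
E
python3 - <<'E'
from h import *
a,_=load('w1.png');b,C=load('w2.png')
cv2.imwrite('pics/bz.png',np.hstack([cv2.resize(a[50:120,165:245],(400,350),interpolation=2),cv2.resize(b[95:165,310:390],(400,350),interpolation=2)]))
for z in(0,.1,.185): print(onz((127,210),C,z))
plan(.630,-.242,.1,-47)
E
python3 - <<'E'
from scan import *
for n in('w1','w2'):
    c,C=S[n,'B']; ce,a,wd,ext,pts=meas(c,C,.007); print([(d,int(ext(np.radians(d)))) for d in range(0,180,15)])
E
```

```text
[0.53097976 0.39100567 0.        ]
[0.5516908  0.33664466 0.1       ]
[0.56929517 0.2904378  0.185     ]
t 3.375 pos [0.5503 0.1288 0.3207] yaw -90.0 grip 0.0938
turn [ -0.  -0. -43.] then shift [325.5 194.6 220.7]
[(0, 48), (15, 54), (30, 61), (45, 66), (60, 67), (75, 66), (90, 64), (105, 59), (120, 59), (135, 57), (150, 54), (165, 53)]
[(0, 47), (15, 54), (30, 60), (45, 66), (60, 67), (75, 65), (90, 62), (105, 61), (120, 61), (135, 58), (150, 54), (165, 52)]
```

View pics/bz.png

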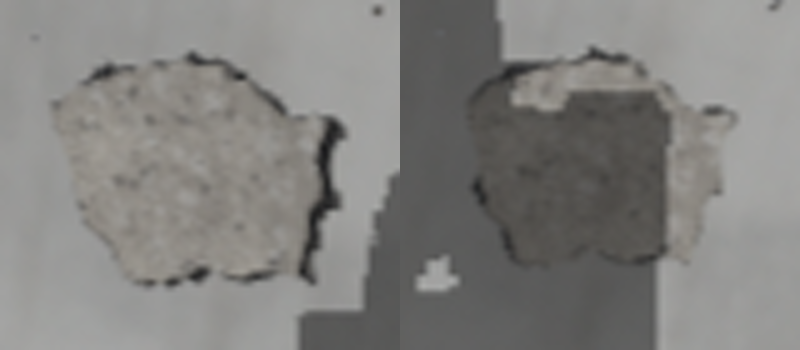

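Run:
```python
from h import *
C1=load('top0.png')[1];C2=load('w2.png')[1];C3=load('scene0.png')[1]
print(tri((198,258),C1,(125,208),C2)); print(tri((198,258),C1,(214,330),C3)); print(tri((198,256),C1,(212,372),C3))
for z in(0,.185):print(z,[onz(p,C1,z).round(3) for p in((198,258),(107,245))])
```

```text
(array([ 0.52964349,  0.39729398, -0.01182234]), np.float64(0.005883026289023843))
(array([0.52007055, 0.3831046 , 0.05551274]), np.float64(0.008460532681134881))
(array([ 0.53850931,  0.40615076, -0.0799043 ]), np.float64(0.012402723980427554))
0 [array([0.526, 0.392, 0.   ]), array([0.557, 0.603, 0.   ])]
0.185 [array([0.496, 0.352, 0.185]), array([0.523, 0.532, 0.185])]
```

Bowl tip is at about (0.53, 0.39), and everything I plan stays at y < 0.35. Starting with C.

Call:
drive_tool:
  increments:
    - [[0,0,-8.6],[0,0,0],1]
    - [[0,0,-8.6],[0,0,0],1]
    - [[0,0,-8.6],[0,0,0],1]
    - [[0,0,-8.6],[0,0,0],1]
    - [[0,0,-8.6],[0,0,0],1]
    - [[0,0,0],[32,19,22],1]
    - [[0,0,0],[33,19.5,22],1]
    - [[0,0,0],[32.5,19.5,22],1]
    - [[0,0,0],[32.5,19.5,22],1]
    - [[0,0,0],[32.5,19.5,22],1]
    - [[0,0,0],[32.5,19.5,22],1]
    - [[0,0,0],[32.5,19.5,22],1]
    - [[0,0,0],[32.5,19.5,22],1]
    - [[0,0,0],[32.5,19.5,22],1]
    - [[0,0,0],[32.5,19.5,22],1]
    - [[0,0,0],[0,0,0],1]

```text
time_s: 5.38
ee_pos: [0.6284, -0.2433, 0.0984]
eef_rot: [3.14, 0.003, -0.824]
force: [-0.8, -0.2, -0.1]
grip_width: 0.094
```

Run:
```python
from h import *
im,C=snap('wrist','c1.png'); plan(.630,-.242,.021,-47)
```

```text
t 5.425 pos [ 0.6291 -0.2418  0.0998] yaw -47.1 grip 0.0938
turn [ 0.   0.1 -0.1] then shift [ 0.8 -0.6 78.8]
```

View pics/c1.png

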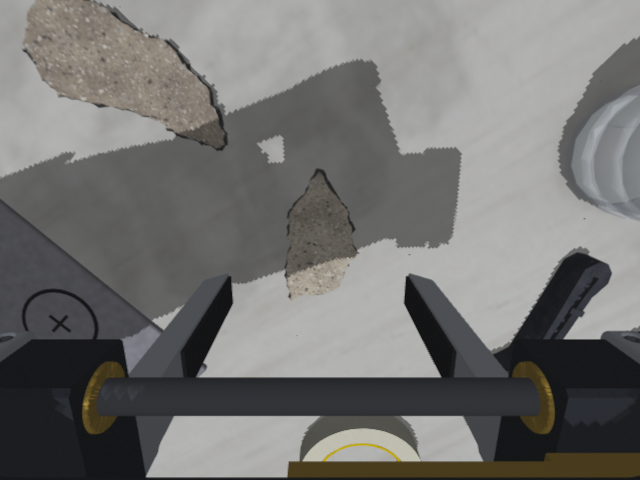

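C is centred between the fingers (sherd at 320,235, fingers at 230 and 405). Descending and gripping.

Call:
drive_tool:
  increments:
    - [[0,0,0],[0.5,-0.5,25],1]
    - [[0,0,0],[0,0,25],1]
    - [[0,0,0],[0,0,16],1]
    - [[0,0,0],[0,0,8],1]
    - [[0,0,0],[0,0,5],1]
    - [[0,0,0],[0,0,0],1]
    - [[0,0,0],[0,0,0],0.4]
    - [[0,0,0],[0,0,0],0.3]
    - [[0,0,0],[0,0,0],0.3]
    - [[0,0,0],[0,0,0],0.3]
    - [[0,0,0],[0,0,0],0.3]
    - [[0,0,0],[0,0,0],0.3]
  squeeze: 30

```text
time_s: 6.92
ee_pos: [0.6308, -0.2401, 0.0215]
eef_rot: [-3.141, 0.0, -0.82]
force: [-1.2, 0.4, 1.3]
grip_width: 0.05
```

Call:
drive_tool:
  increments:
    - [[0,0,0],[0,0,-6],0.3]
    - [[0,0,0],[0,0,-12],0.3]
    - [[0,0,0],[0,0,-20],0.3]
    - [[0,0,0],[0,0,-22],0.3]
    - [[0,0,0],[-16,-4.5,0],0.3]
    - [[0,0,0],[-31,-8.7,0],0.3]
    - [[0,0,0],[-31,-8.7,0],0.3]
    - [[0,0,0],[-31,-8.7,0],0.3]
    - [[0,0,0],[-31,-8.7,0],0.3]
    - [[0,0,0],[-31,-8.7,0],0.3]
    - [[0,0,0],[-31,-8.7,0],0.3]
    - [[0,0,0],[-31,-8.7,0],0.3]
    - [[0,0,0],[-31,-8.7,0],0.3]
    - [[0,0,0],[-31,-8.7,0],0.3]
    - [[0,0,0],[-31,-8.7,0],0.3]
    - [[0,0,0],[-31,-8.7,0],0.3]
    - [[0,0,0],[-16,-4.2,0],0.3]
    - [[0,0,0],[0,0,0],0.3]

```text
time_s: 9.18
ee_pos: [0.4527, 0.1041, 0.0822]
eef_rot: [-3.141, -0.001, -0.818]
force: [0.3, 0.1, 0.0]
grip_width: 0.0497
```

Run:
```python
from h import *
plan(.4525,.1035,.0285,-47)
im,C=snap('wrist','c2.png');
```

```text
t 9.175 pos [0.4527 0.1041 0.0822] yaw -46.9 grip 0.0497
turn [-0.1 -0.   0.1] then shift [ 0.3  0.6 53.7]
```

View pics/c2.png

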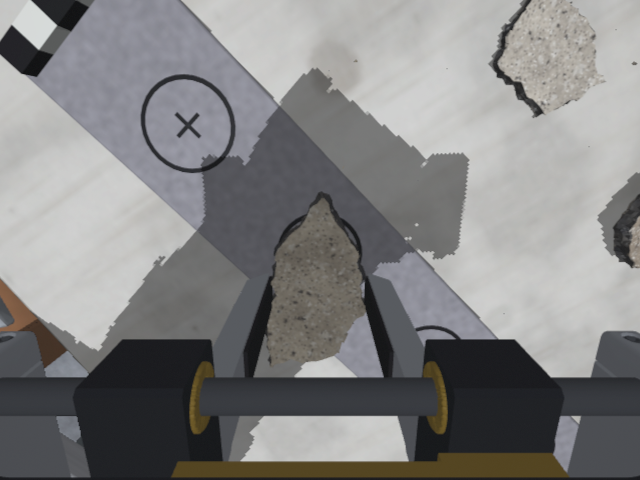

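C is held level over mark 2. Lowering, releasing and rising.

Call:
drive_tool:
  increments:
    - [[0,0,0],[0,0,20],0.3]
    - [[0,0,0],[0,0,18],0.3]
    - [[0,0,0],[0,0,9],0.3]
    - [[0,0,0],[0,0,4],0.3]
    - [[0,0,0],[0,0,2.5],0.3]
    - [[0,0,0],[0,0,0],0.3]
    - [[0,0,0],[0,0,0],0.3]
    - [[0,0,0],[0,0,0],0.58]
    - [[0,0,0],[0,0,0],0.65]
    - [[0,0,0],[0,0,0],0.75]
    - [[0,0,0],[0,0,0],0.75]
    - [[0,0,0],[0,0,-5],0.75]
    - [[0,0,0],[0,0,-20],0.75]
    - [[0,0,0],[0,0,-40],1]
    - [[0,0,0],[0,0,-40],1]
    - [[0,0,0],[0,0,0],1]

```text
time_s: 11.22
ee_pos: [0.4538, 0.1039, 0.1358]
eef_rot: [-3.137, -0.003, -0.82]
force: [-0.1, 0.2, -0.8]
grip_width: 0.0933
```

Run:
```python
from h import *
im,C=snap('wrist','c3.png');im,C=snap('top','t3.png')
print('D');plan(.6325,-.076,.10,28)
```

```text
D
t 11.325 pos [0.4524 0.1037 0.1328] yaw -47.0 grip 0.0939
turn [ -0.  -0. -75.] then shift [ 74.7 243.2  32.8]
```

View pics/c3.png

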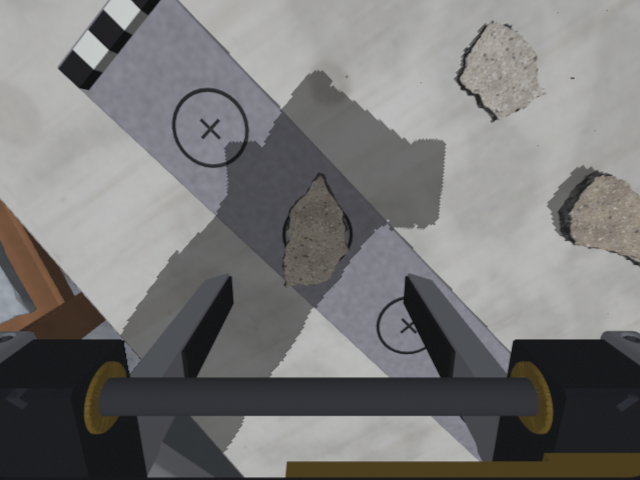

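C lies on mark 2 with the ring showing around it. Next is D.

Call:
drive_tool:
  increments:
    - [[0,0,-10],[0,0,0],1]
    - [[0,0,-10],[0,0,0],1]
    - [[0,0,-10],[0,0,0],1]
    - [[0,0,-10],[0,0,0],1]
    - [[0,0,-10],[0,0,0],1]
    - [[0,0,-10],[0,0,0],1]
    - [[0,0,-10],[0,0,0],1]
    - [[0,0,-5],[0,0,0],1]
    - [[0,0,0],[9.3,30.4,4],1]
    - [[0,0,0],[9.3,30.4,4],1]
    - [[0,0,0],[9.3,30.4,4],1]
    - [[0,0,0],[9.3,30.4,4],1]
    - [[0,0,0],[9.3,30.4,4],1]
    - [[0,0,0],[9.3,30.4,4],1]
    - [[0,0,0],[9.3,30.4,4],1]
    - [[0,0,0],[9.6,30.4,4],1]
    - [[0,0,0],[0,0,0],1]
    - [[0,0,0],[0,0,0],1]

```text
time_s: 13.58
ee_pos: [0.632, -0.0754, 0.0997]
eef_rot: [-3.14, 0.002, 0.489]
force: [0.1, 1.0, 0.0]
grip_width: 0.0941
```

Run:
```python
from h import *
plan(.6325,-.076,.022,28)
im,C=snap('wrist','d1.png');print(proj((.6325,-.076,.0125),C))
```

```text
t 13.575 pos [ 0.632  -0.0754  0.0997] yaw 28.0 grip 0.0941
turn [-0.1  0.1  0. ] then shift [ 0.2  0.8 77.7]
[319.54025959 250.11333192]
```

View pics/d1.png

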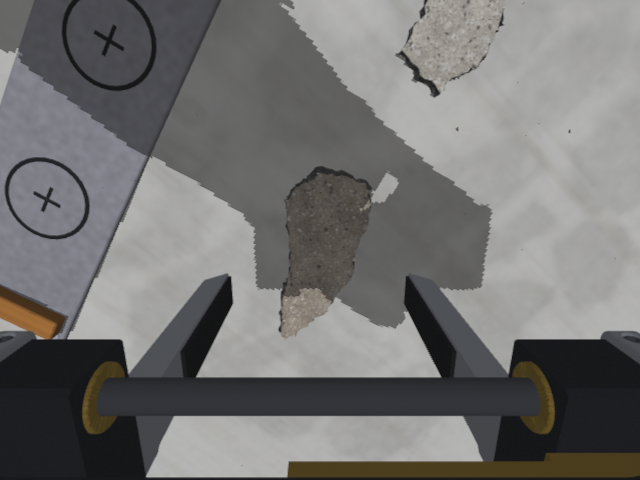

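Call:
drive_tool:
  increments:
    - [[0,0,-3],[0,0,25],1]
    - [[0,0,0],[0,0,25],1]
    - [[0,0,0],[0,0,16],1]
    - [[0,0,0],[0,0,8],1]
    - [[0,0,0],[0,0,4],1]
    - [[0,0,0],[0,0,0],1]
    - [[0,0,0],[0,0,0],0.4]
    - [[0,0,0],[0,0,0],0.3]
    - [[0,0,0],[0,0,0],0.3]
    - [[0,0,0],[0,0,0],0.3]
    - [[0,0,0],[0,0,0],0.3]
    - [[0,0,0],[0,0,0],0.3]
    - [[0,0,0],[0,0,0],0.3]
  squeeze: 45

```text
time_s: 15.25
ee_pos: [0.6328, -0.0758, 0.023]
eef_rot: [-3.141, 0.0, 0.542]
force: [-1.4, -0.0, 1.6]
grip_width: 0.0509
```

Run:
```python
from h import *
plan(.4585,.2235,.022,55)
im,C=snap('wrist','d2.png')
```

```text
t 15.25 pos [ 0.6328 -0.0758  0.023 ] yaw 31.0 grip 0.0509
turn [ -0.   0. -24.] then shift [ 145.2 -314.4    1. ]
```

View pics/d2.png

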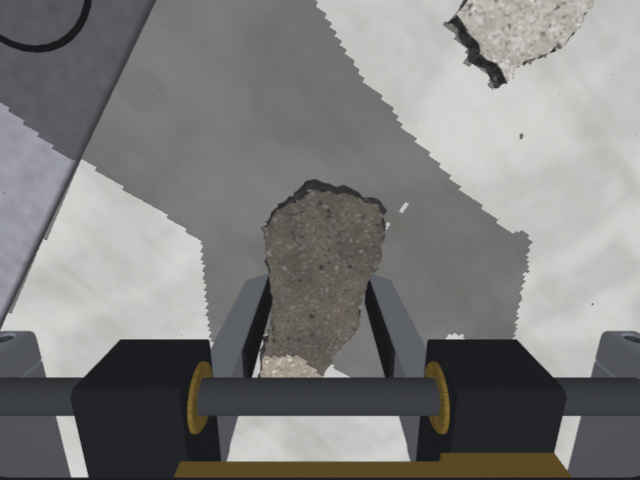

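Call:
drive_tool:
  increments:
    - [[0,0,0],[0,0,-6],0.3]
    - [[0,0,0],[0,0,-14],0.3]
    - [[0,0,0],[0,0,-25],0.3]
    - [[0,0,0],[0,0,-25],0.3]
    - [[0,0,-6],[0,0,0],0.3]
    - [[0,0,-6],[0,0,0],0.3]
    - [[0,0,-6],[0,0,0],0.3]
    - [[0,0,-6],[0,0,0],0.3]
    - [[0,0,0],[9,-20,0],0.3]
    - [[0,0,0],[15,-33,0],0.3]
    - [[0,0,0],[15,-33,0],0.3]
    - [[0,0,0],[15,-33,0],0.3]
    - [[0,0,0],[15,-33,0],0.3]
    - [[0,0,0],[15,-33,0],0.3]
    - [[0,0,0],[15,-33,0],0.3]
    - [[0,0,0],[15,-33,0],0.3]
    - [[0,0,0],[15,-33,0],0.3]
    - [[0,0,0],[16,-30.4,0],0.3]
    - [[0,0,0],[0,0,0],0.3]
    - [[0,0,0],[0,0,0],0.3]

```text
time_s: 17.8
ee_pos: [0.4586, 0.2229, 0.0936]
eef_rot: [3.141, -0.001, 0.961]
force: [0.0, 0.1, -1.6]
grip_width: 0.0507
```

Run:
```python
from h import *
plan(.4585,.2235,.030,55)
im,C=snap('wrist','d3.png')
```

```text
t 17.8 pos [0.4586 0.2229 0.0936] yaw 55.0 grip 0.0507
turn [ 0. -0.  0.] then shift [ 0.5 -0.5 63.6]
```

View pics/d3.png

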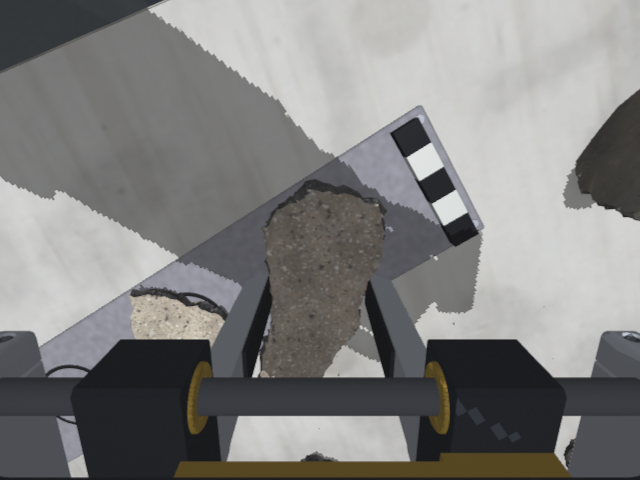

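Call:
drive_tool:
  increments:
    - [[0,0,0],[0.5,-0.5,25],0.3]
    - [[0,0,0],[0,0,20],0.3]
    - [[0,0,0],[0,0,11],0.3]
    - [[0,0,0],[0,0,5],0.3]
    - [[0,0,0],[0,0,2.5],0.3]
    - [[0,0,0],[0,0,0],0.3]
    - [[0,0,0],[0,0,0],0.3]
    - [[0,0,0],[0,0,0],0.58]
    - [[0,0,0],[0,0,0],0.65]
    - [[0,0,0],[0,0,0],0.75]
    - [[0,0,0],[0,0,0],0.75]
    - [[0,0,0],[0,0,-5],0.75]
    - [[0,0,0],[0,0,-20],0.75]
    - [[0,0,0],[0,0,-40],1]
    - [[0,0,0],[0,0,-40],1]
    - [[0,0,0],[0,0,0],1]

```text
time_s: 19.85
ee_pos: [0.4593, 0.2244, 0.1375]
eef_rot: [3.139, -0.005, 0.961]
force: [0.4, -0.0, -0.6]
grip_width: 0.093
```

Run:
```python
from h import *
im,C=snap('wrist','d4.png')
print('B');plan(.639,.089,.10,5)
```

```text
B
t 19.9 pos [0.4585 0.224  0.1355] yaw 55.0 grip 0.0938
turn [ 0.  -0.1 50. ] then shift [168.1 150.2  35.5]
```

View pics/d4.png

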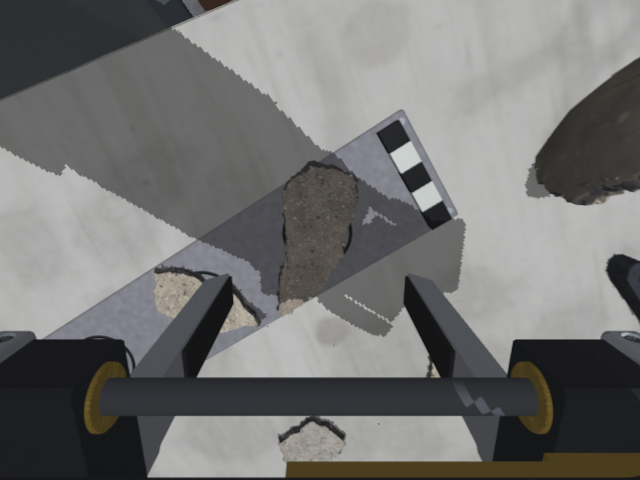

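D is down on mark 1. Next is B.

Call:
drive_tool:
  increments:
    - [[0,0,10],[0,0,0],1]
    - [[0,0,10],[0,0,0],1]
    - [[0,0,10],[0,0,0],1]
    - [[0,0,10],[0,0,0],1]
    - [[0,0,10],[0,0,0],1]
    - [[0,0,0],[21,19,4],1]
    - [[0,0,0],[21,19,4],1]
    - [[0,0,0],[21,19,4],1]
    - [[0,0,0],[21,19,4],1]
    - [[0,0,0],[21,19,4],1]
    - [[0,0,0],[21,19,4],1]
    - [[0,0,0],[21,18,4],1]
    - [[0,0,0],[21,18,7.5],1]
    - [[0,0,0],[0,0,0],1]
    - [[0,0,0],[0,0,0],1]

```text
time_s: 21.78
ee_pos: [0.6378, 0.0895, 0.0981]
eef_rot: [-3.141, 0.002, 0.088]
force: [0.1, -0.2, 0.4]
grip_width: 0.0938
```

Run:
```python
from h import *
plan(.639,.089,.019,5)
im,C=snap('wrist','b1.png');print(proj((.639,.089,.007),C))
```

```text
t 21.775 pos [0.6378 0.0895 0.0981] yaw 5.0 grip 0.0938
turn [-0.   0.1  0. ] then shift [ 1.1  0.6 79.1]
[320.60737074 247.82890342]
```

View pics/b1.png

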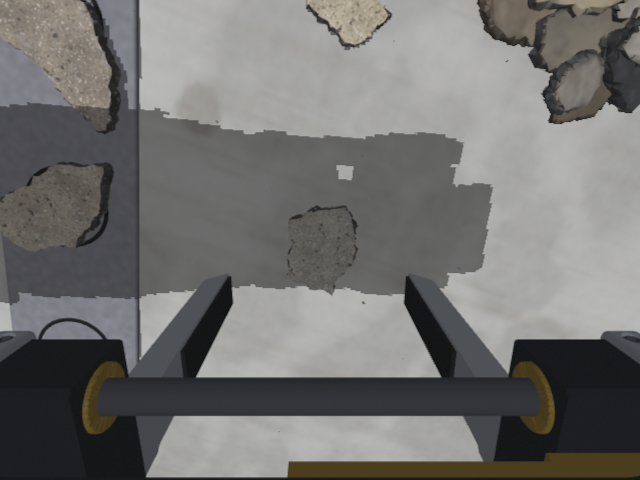

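Call:
drive_tool:
  increments:
    - [[0,0,0],[1,0.5,25],1]
    - [[0,0,0],[0,0,25],1]
    - [[0,0,0],[0,0,16],1]
    - [[0,0,0],[0,0,8],1]
    - [[0,0,0],[0,0,5],1]
    - [[0,0,0],[0,0,0],1]
    - [[0,0,0],[0,0,0],0.4]
    - [[0,0,0],[0,0,0],0.3]
    - [[0,0,0],[0,0,0],0.3]
    - [[0,0,0],[0,0,0],0.3]
    - [[0,0,0],[0,0,0],0.3]
    - [[0,0,0],[0,0,0],0.3]
  squeeze: 30

```text
time_s: 23.32
ee_pos: [0.6396, 0.0887, 0.02]
eef_rot: [3.142, 0.0, 0.088]
force: [-0.5, 0.8, 1.1]
grip_width: 0.0517
```

Run:
```python
from h import *
plan(.4463,-.0165,.019,5)
```

```text
t 23.325 pos [0.6396 0.0887 0.02  ] yaw 5.0 grip 0.0517
turn [0. 0. 0.] then shift [-201.8   88.     1. ]
```

Call:
drive_tool:
  increments:
    - [[0,0,0],[0,0,-6],0.3]
    - [[0,0,0],[0,0,-14],0.3]
    - [[0,0,0],[0,0,-25],0.3]
    - [[0,0,0],[0,0,-25],0.3]
    - [[0,0,0],[-15,6,0],0.3]
    - [[0,0,0],[-29,13,0],0.3]
    - [[0,0,0],[-29,13,0],0.3]
    - [[0,0,0],[-29,13,0],0.3]
    - [[0,0,0],[-29,13,0],0.3]
    - [[0,0,0],[-29,12,0],0.3]
    - [[0,0,0],[-29,12,0],0.3]
    - [[0,0,0],[-13,6,0],0.3]
    - [[0,0,0],[0,0,0],0.3]
    - [[0,0,0],[0,0,0],0.3]

```text
time_s: 25.08
ee_pos: [0.447, -0.0164, 0.0903]
eef_rot: [3.141, -0.001, 0.088]
force: [-0.0, 0.1, -0.3]
grip_width: 0.0522
```

Run:
```python
from h import *
plan(.4463,-.0165,.027,5)
im,C=snap('wrist','b2.png')
```

```text
t 25.075 pos [ 0.447  -0.0164  0.0903] yaw 5.0 grip 0.0522
turn [ 0. -0.  0.] then shift [-0.8  0.  63.3]
```

View pics/b2.png

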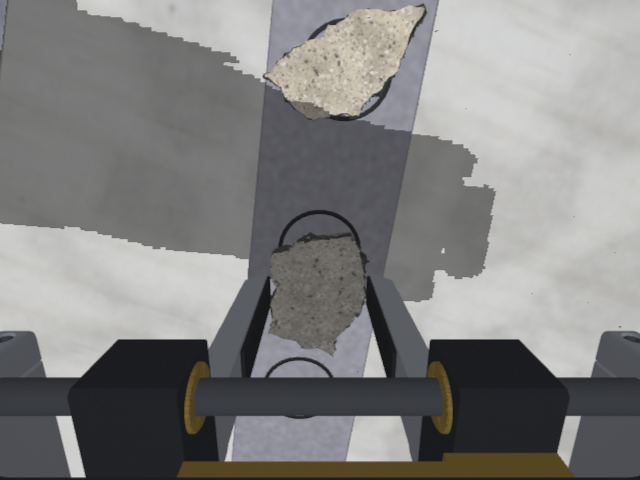

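Call:
drive_tool:
  increments:
    - [[0,0,0],[-0.8,0,25],0.3]
    - [[0,0,0],[0,0,20],0.3]
    - [[0,0,0],[0,0,11],0.3]
    - [[0,0,0],[0,0,5],0.3]
    - [[0,0,0],[0,0,2.3],0.3]
    - [[0,0,0],[0,0,0],0.3]
    - [[0,0,0],[0,0,0],0.3]
    - [[0,0,0],[0,0,0],0.58]
    - [[0,0,0],[0,0,0],0.65]
    - [[0,0,0],[0,0,0],0.75]
    - [[0,0,0],[0,0,0],0.75]
    - [[0,0,0],[0,0,-5],0.75]
    - [[0,0,0],[0,0,-20],0.75]
    - [[0,0,0],[0,0,-40],1]
    - [[0,0,0],[0,0,-40],1]
    - [[0,0,0],[0,0,0],1]

```text
time_s: 27.12
ee_pos: [0.4466, -0.0168, 0.1344]
eef_rot: [3.141, -0.005, 0.088]
force: [0.6, -0.2, -0.3]
grip_width: 0.0935
```

Run:
```python
from h import *
im,C=snap('wrist','b3.png')
print('A');plan(.6405,.2480,.12,-117)
```

```text
A
t 27.175 pos [ 0.4458 -0.0168  0.1326] yaw 5.0 grip 0.094
turn [-1.00e-01 -1.00e-01  1.22e+02] then shift [-324.3  -53.3   12.6]
```

View pics/b3.png

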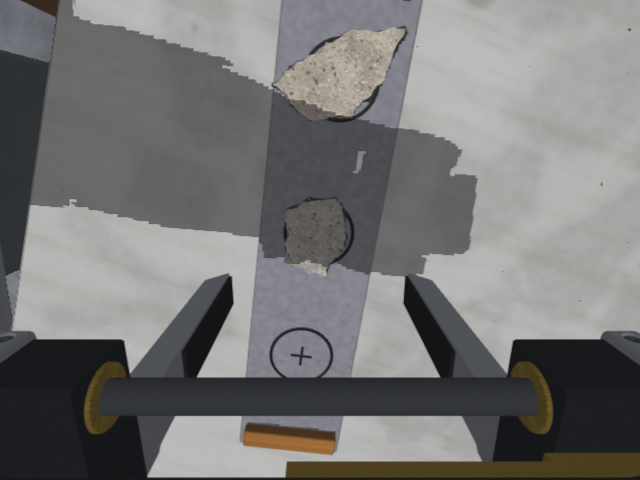

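B is down on mark 3. Last is A.

Call:
drive_tool:
  increments:
    - [[0,0,10],[0,0,0],1]
    - [[0,0,10],[0,0,0],1]
    - [[0,0,10],[0,0,0],1]
    - [[0,0,10],[0,0,0],1]
    - [[0,0,10],[0,0,0],1]
    - [[0,0,10],[0,0,0],1]
    - [[0,0,10],[0,0,0],1]
    - [[0,0,10],[0,0,0],1]
    - [[0,0,10],[0,0,0],1]
    - [[0,0,10.5],[0,0,0],1]
    - [[0,0,10.5],[0,0,0],1]
    - [[0,0,10.5],[0,0,0],1]
    - [[0,0,0.5],[-30,-5,0],1]
    - [[0,0,0],[-40,-7,0],1]
    - [[0,0,0],[-40,-7,0],1]
    - [[0,0,0],[-40,-7,0],1]
    - [[0,0,0],[-40,-7,0],1]
    - [[0,0,0],[-40,-7,0],1]
    - [[0,0,0],[-40,-6,0],1]
    - [[0,0,0],[-30,-4,0],1]

```text
time_s: 29.68
ee_pos: [0.6258, 0.2294, 0.1296]
eef_rot: [3.14, -0.002, -2.041]
force: [1.0, 0.2, 0.3]
grip_width: 0.0939
```

Call:
drive_tool:
  increments:
    - [[0,0,0],[-24,-3,10],1]
    - [[0,0,0],[0,0,20],1]
    - [[0,0,0],[0,0,0],1]

```text
time_s: 30.05
ee_pos: [0.6377, 0.2472, 0.0982]
eef_rot: [3.138, -0.004, -2.042]
force: [-0.5, 0.6, 0.2]
grip_width: 0.0938
```

Run:
```python
from h import *
print(ctrl.get_obs()['qpos'].round(2));plan(.6405,.2480,.019,-117)
im,C=snap('wrist','a1.png');print(proj((.6405,.248,.006),C))
```

```text
[ 0.32  0.71  1.2  -0.    1.23  2.36]
t 30.05 pos [0.6377 0.2472 0.0982] yaw -117.0 grip 0.0938
turn [ 0.2 -0.2  0. ] then shift [-2.  -2.1 79.2]
[313.93454662 243.88930188]
```

View pics/a1.png

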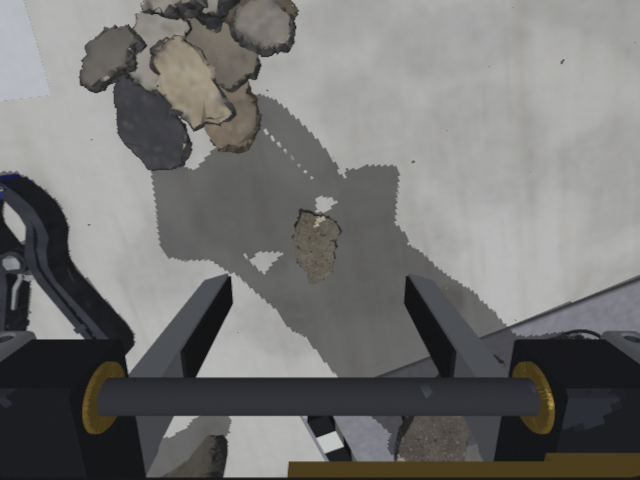

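Run:
```python
from h import *
im,C=load('a1.png')
for p in((130,345),(132,325),(222,440)):
  for z in (.0,.02,.1): print(p,z,onz(p,C,z).round(3))
```

```text
(130, 345) 0.0 [0.63  0.425 0.   ]
(130, 345) 0.02 [0.636 0.409 0.02 ]
(130, 345) 0.1 [0.661 0.343 0.1  ]
(132, 325) 0.0 [0.645 0.413 0.   ]
(132, 325) 0.02 [0.65  0.397 0.02 ]
(132, 325) 0.1 [0.67  0.335 0.1  ]
(222, 440) 0.0 [0.511 0.409 0.   ]
(222, 440) 0.02 [0.526 0.393 0.02 ]
(222, 440) 0.1 [0.587 0.332 0.1  ]
```

Call:
drive_tool:
  increments:
    - [[0,0,0],[-2,-2,25],0.75]
    - [[0,0,0],[0,0,25],0.75]
    - [[0,0,0],[0,0,16],0.75]
    - [[0,0,0],[0,0,8],0.75]
    - [[0,0,0],[0,0,5],0.75]
    - [[0,0,0],[0,0,0],0.75]
    - [[0,0,0],[0,0,0],0.4]
    - [[0,0,0],[0,0,0],0.2]
    - [[0,0,0],[0,0,0],0.15]
    - [[0,0,0],[0,0,0],0.15]
    - [[0,0,0],[0,0,0],0.15]
    - [[0,0,0],[0,0,0],0.15]
  squeeze: 25

```text
time_s: 31.6
ee_pos: [0.6421, 0.2491, 0.0228]
eef_rot: [-3.141, 0.0, -2.041]
force: [0.5, 0.1, 1.2]
grip_width: 0.0346
```

Run:
```python
from h import *
plan(.441,-.137,.019,-117)
```

```text
t 31.6 pos [0.6421 0.2491 0.0228] yaw -117.0 grip 0.0346
turn [-0.  0.  0.] then shift [435.3   3.9   3.8]
```

The arm stopped a bit high (z 0.0228), so I'll regrip 3.5 mm lower before lifting.

Call:
drive_tool:
  increments:
    - [[0,0,0],[0,0,0],0.55]
    - [[0,0,0],[0,0,0],0.55]
    - [[0,0,0],[0,0,3.5],0.55]
    - [[0,0,0],[0,0,0],0.55]
    - [[0,0,0],[0,0,0],0.15]
    - [[0,0,0],[0,0,0],0.15]
    - [[0,0,0],[0,0,0],0.15]
    - [[0,0,0],[0,0,0],0.15]
    - [[0,0,0],[0,0,0],0.15]

```text
time_s: 32.72
ee_pos: [0.642, 0.2491, 0.0192]
eef_rot: [-3.142, 0.0, -2.041]
force: [0.8, -0.3, -0.6]
grip_width: 0.0349
```

Run:
```python
from h import *
plan(.441,-.137,.019,-117)
```

```text
t 32.725 pos [0.642  0.2491 0.0192] yaw -117.0 grip 0.0349
turn [-0.  0.  0.] then shift [4.353e+02 3.800e+00 2.000e-01]
```

Call:
drive_tool:
  increments:
    - [[0,0,0],[0,0,-6],0.15]
    - [[0,0,0],[0,0,-14],0.15]
    - [[0,0,0],[0,0,-25],0.15]
    - [[0,0,0],[0,0,-25],0.15]
    - [[0,0,0],[20,0,0],0.15]
    - [[0,0,0],[34,0,0],0.15]
    - [[0,0,0],[34,0,0],0.15]
    - [[0,0,0],[34,0,0],0.15]
    - [[0,0,0],[34,0,0],0.15]
    - [[0,0,0],[34,0,0],0.15]
    - [[0,0,0],[34,0,0],0.15]
    - [[0,0,0],[34,0,0],0.15]
    - [[0,0,0],[34,0,0],0.15]
    - [[0,0,0],[34,0,0],0.15]
    - [[0,0,0],[34,0,0],0.15]
    - [[0,0,0],[34,2,0],0.15]
    - [[0,0,0],[34,2,0],0.15]
    - [[0,0,0],[7,0,0],0.15]
    - [[0,0,0],[0,0,0],0.15]
    - [[0,0,0],[0,0,0],0.15]

```text
time_s: 35.22
ee_pos: [0.4417, -0.1361, 0.0894]
eef_rot: [-3.141, 0.0, -2.041]
force: [-0.1, -0.2, 0.3]
grip_width: 0.0348
```

Run:
```python
from h import *
plan(.442,-.136,.026,-117)
im,C=snap('wrist','a2.png')
```

```text
t 35.225 pos [ 0.4417 -0.1361  0.0894] yaw -116.9 grip 0.0348
turn [-0.   0.   0.1] then shift [-0.3 -0.2 63.4]
```

View pics/a2.png

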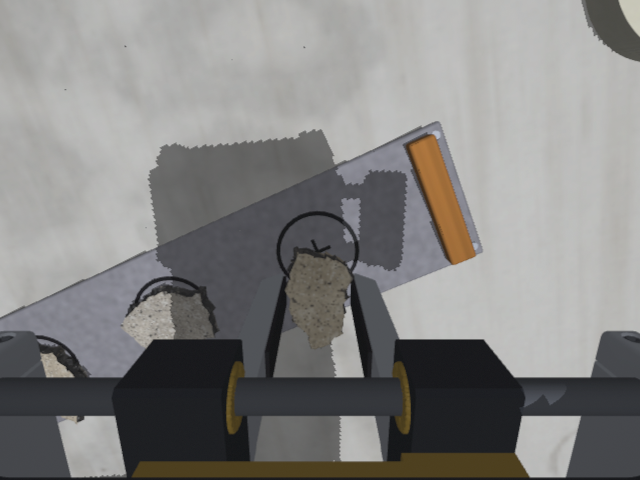

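Call:
drive_tool:
  increments:
    - [[0,0,0],[0,0,25],0.15]
    - [[0,0,0],[0,0,20],0.15]
    - [[0,0,0],[0,0,11],0.15]
    - [[0,0,0],[0,0,5],0.15]
    - [[0,0,0],[0,0,2.3],0.15]
    - [[0,0,0],[0,0,0],0.15]
    - [[0,0,0],[0,0,0],0.15]
    - [[0,0,0],[0,0,0],0.42]
    - [[0,0,0],[0,0,0],0.5]
    - [[0,0,0],[0,0,0],0.6]
    - [[0,0,0],[0,0,0],0.6]
    - [[0,0,0],[0,0,-5],0.6]
    - [[0,0,0],[0,0,-20],0.6]
    - [[0,0,0],[0,0,-40],0.6]
    - [[0,0,0],[0,0,-40],0.6]
    - [[0,0,0],[0,0,-40],1]
    - [[0,0,0],[0,0,-40],1]
    - [[0,0,0],[0,0,0],1]

```text
time_s: 37.52
ee_pos: [0.4421, -0.1372, 0.2137]
eef_rot: [-3.136, 0.0, -2.041]
force: [0.4, -0.5, -0.0]
grip_width: 0.083
```

Run:
```python
from h import *
im,C=snap('wrist','a3.png')
plan(.50,.05,.32,-90)
```

```text
t 37.575 pos [ 0.4414 -0.1369  0.2117] yaw -117.0 grip 0.0869
turn [ -0.1  -0.  -27. ] then shift [-186.9  -58.6 -108.3]
```

View pics/a3.png

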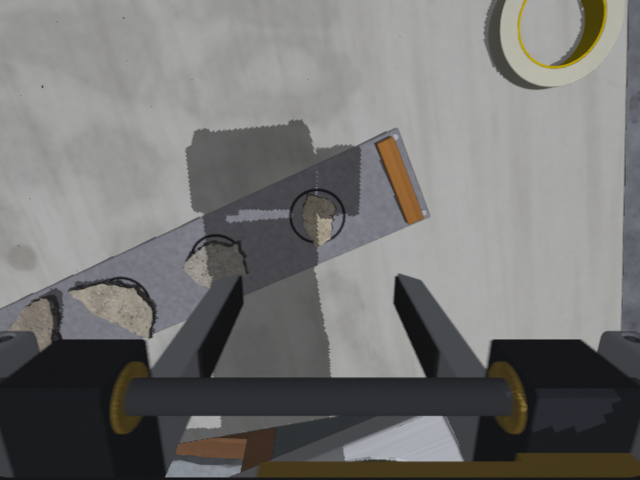

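A lies inside the ring of mark 4 (318,216). Now one overall check view.

Call:
drive_tool:
  increments:
    - [[0,0,-9],[0,0,-20],1]
    - [[0,0,-9],[0,0,-20],1]
    - [[0,0,-9],[0,0,-20],1]
    - [[0,0,0],[-31,7,-11],1]
    - [[0,0,0],[-31,7,-11],1]
    - [[0,0,0],[-31,7,-11],1]
    - [[0,0,0],[-31,7,-11],1]
    - [[0,0,0],[-31,7,-11],1]
    - [[0,0,0],[-31,6,-11],1]
    - [[0,0,0],[0,0,0],1]
    - [[0,0,0],[0,0,0],1]

```text
time_s: 38.95
ee_pos: [0.4, 0.0488, 0.3358]
eef_rot: [3.14, -0.0, -1.57]
force: [0.0, -0.0, -0.3]
grip_width: 0.0939
```

Run:
```python
from seg import *
snap('wrist','f1.png'); snap('scene','fs.png'); snap('top','ft.png')
im,C=load('f1.png')
M=dict(D=(.4583,.2238),C=(.4524,.1034),B=(.4464,-.0165),A=(.4411,-.137))
cand=contours(im,1.08,300,300)
for k,m in M.items():
    for c in cand:
        w=onz(cen(c),C,.006+H[k])
        if np.hypot(*(w[:2]-m))<.05:
            ce,a,wd,ext,pts=meas(c,C,.006+H[k]); print(k,'err mm',(ce-np.array(m)*1000).round(1),'area',len(pts)/16)
```

```text
D err mm [-4.4  0.7] area 5431.75
C err mm [-1.4  1.8] area 3193.875
A err mm [-1.8 -0.7] area 1325.5
```

View pics/f1.png

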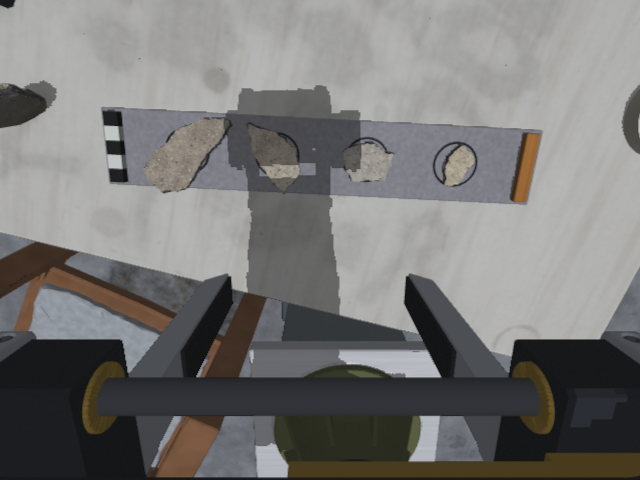

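View pics/fs.png

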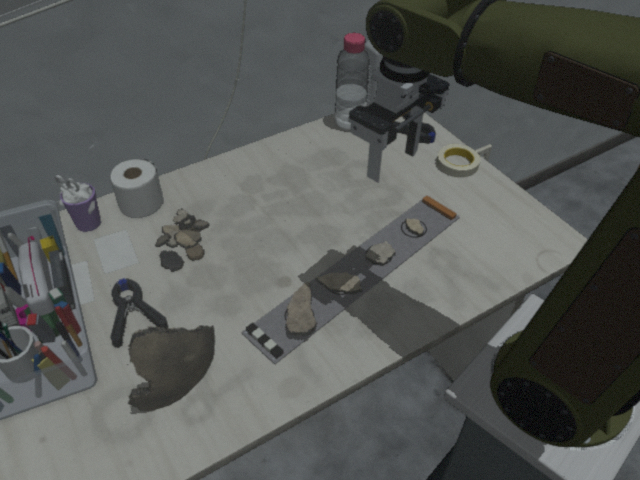

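Run:
```python
from seg import *
im,C=load('f1.png')
for m in((.4583,.2238),(.4524,.1034),(.4464,-.0165),(.4411,-.137)): print(proj((*m,.006),C).round(1))
lab=mask(im); m=np.zeros(im.shape[:2],np.uint8); m[132:190,335:400]=(lab[132:190,335:400]>1.0)
m=cv2.morphologyEx(m,cv2.MORPH_OPEN,np.ones((3,3),np.uint8))
cs=max(cv2.findContours(m,cv2.RETR_EXTERNAL,2)[0],key=cv2.contourArea); print(cv2.boundingRect(cs),cen(cs),onz(cen(cs),C,.013),cv2.contourArea(cs))
cv2.imwrite('pics/fz.png',cv2.resize(im[95:215,95:555],(800,209*800//800),interpolation=2))
```

```text
[186.8 151. ]
[276.9 155.6]
[366.  160.1]
[454.9 164.1]
(343, 143, 50, 39) [366.60251094 162.25339783] [ 0.44411664 -0.01649213  0.013     ] 1447.0
```

View pics/fz.png

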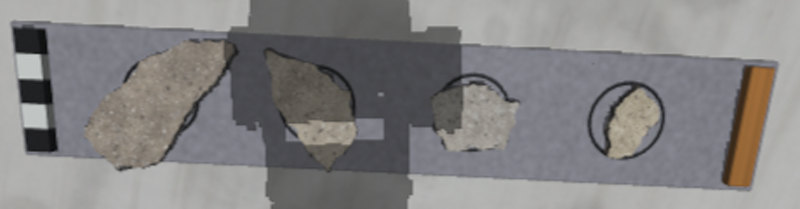

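```bash
python3 -c "
from h import *
print(ctrl.get_obs()['time_s'], ctrl.hand_in())"
```

```text
the job is handed in; nothing more can be done
39.1 None
```

I laid the four sherds out on the board and handed the job in at 39.1 s; it reported no verdict. The scale bar is at mark 1's end, so the order is D on mark 1, C on mark 2, B on mark 3 and A on mark 4.

**Final checks from the last wrist view:**

| Sherd | Mark | Centre off the mark |
|---|---|---|
| D | 1 | about 4.5 mm |
| C | 2 | about 2.3 mm |
| B | 3 | about 2.3 mm |
| A | 4 | about 1.9 mm |

- **Limit:** all four are inside the 15 mm limit. The marks themselves were located to about 2 mm.
- **Flatness:** the sherds look flat and the same way up, but I judged this by eye and did not measure tilt.
- **Bowl piece:** no pick or place brought the gripper near the bowl piece, and it looks unmoved in the final scene picture.

**What disagreed or needed mending:**
- **B's outline:** the colour mask came out narrower than the stated 64 mm because it missed the dark rims, so B's stated long axis stayed ambiguous. I gripped it across two flat parallel edges at 51.7 mm, against the 51 mm given. The final check needed a looser mask for B.
- **A's grip:** the first grip stopped about 4 mm too high, so I released and regripped lower before lifting.
- **Heights:** the two-view heights of the board came out 1–2.5 mm above the text's 6 mm. The two views also put D's centre about 2.5 mm apart. I used the text's heights for the final moves.

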